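# Bring the bar trolley wheel's valve to the top

### The job

The bar trolley's wheel is in the service stand and its tyre is to be pumped up. Push on its spokes with the fingertips, as many in turn as it takes, to turn the wheel gently clockwise, as seen from the robot, until the valve stem is at twelve o'clock, straight above the axle, then take the hand away. Push only the spokes, not the tyre or the valve stem, do not set the wheel spinning, and leave the stand and everything else on the counter where they are.

Things in the scene. Friction and masses are not known exactly. Their poses are not given: they have to be found in the camera images.
- wheel (a joint): turn of the wheel, rad, one unwrapped number. 0 is the goal: valve stem at twelve o'clock. Grows as the wheel turns clockwise seen from the robot. Starts between -5.3 and -3.5 (200 to 304 degrees to turn); the top reached the other way, at -6.28, does not count. No end stop; stiff grease (0.2 N m plus 0.15 N m per rad/s: 3 to 6 N at 70 mm out) stops it soon after one lets go
- hub (a point): centre of the wheel, on its axle in the tyre's middle plane, 175 mm above the counter. The upright wheel, 280 mm across, faces the robot, its axle along the stand's x; nothing stands in front of its face. The aluminium hub is 48 mm across and reaches 56 mm from the middle plane towards the robot. Its axes turn with the wheel
- valve (a point): inner tip of the one valve stem: brass, 8 mm thick, with an 11 mm black cap, pointing from the rim towards the axle; the tip is 72 mm from the axle in the middle plane, the rim at 102 mm. It is half-way between two spokes
- spokes: five straight round steel spokes, 8 mm thick, at 36, 108, 180, 252 and 324 degrees from the valve. Origin at the wheel's centre, z axis towards the valve, turning with it. Dished to the robot's side: each runs straight from 42 mm in front of the middle plane at 18 mm from the axle to 4 mm in front at 108 mm; at 68 mm from the axle its centre is 21 mm in front
- tyre: the black rubber tyre with its rim and valve stem: 32 mm thick, from 108 mm to 140 mm from the axle (rim from 102 mm). Origin at the wheel's centre, turning with the wheel
- stand: steel stand carrying the wheel, loose on the counter, about 5 kg. Origin on the counter straight below the wheel's centre; x axis along the axle, away from the robot, z up. Base plate 200 x 240 mm, 12 mm thick, from 80 mm in front to 120 mm behind; two thin legs and a 50 mm block 38 to 82 mm behind the wheel's middle plane
- wrench: loose steel open-ended spanner, 160 mm long, lying flat in front of the stand; origin at its underside. To be left alone
- dish: loose square open aluminium parts dish, 70 x 70 mm, 20 mm high, in front of the stand; origin under its centre. To be left alone
- cap: loose small stepped plastic stopper, 30 mm across, 34 mm high, beside the stand; origin under its centre. To be left alone
- bottle_dark: loose corked spirit bottle of brown glass, 70 mm across, 210 mm tall, beside the stand's back; origin under its centre. To be left alone
- bottle_clear: loose corked spirit bottle of clear glass, 70 mm across, 210 mm tall, beside the stand's back; origin under its centre. To be left alone
- tumbler: loose empty glass tumbler, 72 mm across, 100 mm tall; origin under its centre. To be left alone
- jar: loose glass jar with a steel lid, 72 mm across, 85 mm tall; origin under its centre. To be left alone

How it is judged:
On the way, in this order (a step that is already met when the one before it is completed fails the run):
1. a finger pushes a spoke while the valve is still far from the top (contact force between the fingers and spokes above 0.3 N and value of joint wheel below -1 rad), for 0.03 s.
2. the wheel has been turned clockwise to within 6 degrees of the valve at twelve o'clock (value of joint wheel between -0.1 and 0.1 rad), for 0.2 s.
At the end, for the whole second after the job is handed in: The wheel stands still, turned clockwise to joint value 0 within 0.1 rad (the valve stem straight above the axle within 6 degrees); stand upright on the counter within 30 mm of its place, every other loose thing within 25 mm of its place (all of step 2 and velocity of joint wheel between -0.05 and 0.05 rad/s and angle between stand's own z axis and vertical below 0.05 rad and height (world z) of stand below 0.01 m and distance of each of wrench, dish, cap, bottle_dark, bottle_clear, tumbler, jar from where it was at the start of the episode below 0.025 m and distance of stand from where it was at the start of the episode below 0.03 m); the robot touches nothing.
It fails at once if a loose thing on the counter is pushed, lifted or knocked more than 25 mm from its place (distance of any of wrench, dish, cap, bottle_dark, bottle_clear, tumbler, jar from where it was at the start of the episode above 0.025 m).
It fails at once if the stand is lifted, tipped (over 6 degrees) or shoved more than 30 mm (distance of stand from where it was at the start of the episode above 0.03 m or angle between stand's own z axis and vertical above 0.1 rad or height (world z) of stand above 0.015 m).
It fails at once if the tyre or the valve stem is pushed (over 5 N) (contact force between any of the fingers, the arm and tyre above 5 N).
It fails at once if the wheel is flicked so that it spins (over 5 rad/s) (velocity of joint wheel above 5 rad/s or velocity of joint wheel below -5 rad/s).
It also fails if it takes over 58 s, if anything falls off the work surface, if the arm or the gripper's body presses on something with over 40 N, if the wrist force passes 120 N, or if a joint passes its speed limit or range.

### The arm

A 6-joint arm with a two-finger parallel gripper is mounted at the origin on the work surface. World frame = base frame: x ahead of the robot, y to its left, z up, the work surface at z = 0. Lengths are in m, angles in rad, forces in N, time in s.
With the tool pointing down it reaches from about 0.325 to 0.9 m from the base axis. Payload 3.5 kg.
Tool frame: the origin (TCP) lies midway between the tips of the shut fingers; the grasp point (between the pads) lies 19 mm behind it; y points along the fingers, x is the direction in which the jaws open and shut, and the axes are right-handed (so a half turn about y gives the same grasp; the last joint's range is limited). The gripper opens to 85 mm and grips with 20 to 120 N. Pads are 22 mm wide; open, the fingers measure 114 mm over their backs; the gripper's body (76 mm by 85 mm) begins 54 mm behind the grasp point. The pads swing forward as they close: fully open they stand 13 mm farther back than shut.
Start: joints at [-1.319, 0.276, -0.026, 1.268, 0, 1.467], TCP at [0.217, -0.586, 0.231] pointing down, gripper open.
Joint ranges: [-3.12, 3.12], [-0.85, 1.88], [-1.08, 1.24], [-1.95, 2.15], [-1.57, 1.53], [-3.14, 3.14]. Speed limits (rad/s): [2.57, 2.57, 3.14, 3.14, 3.14, 3.14].

### API

Orientations are given as a unit quaternion [w, x, y, z].
In Python, from station import ctrl, viewer gives the robot as it stands. Calls block until the motion is done:
- ctrl.movep(position, orientation): joint-space move of the TCP to a pose.
- ctrl.movel(position, feed=0.15, rotation=None, stop_force=None): straight line of the TCP; rotation=None keeps the orientation; feed is the mean speed in m/s. With stop_force (N) it stops when the force on the tool has changed by that much, and returns True; else False.
- ctrl.move_j(angles): joint-space move.
- ctrl.ungrasp() and ctrl.grasp(strength=None): open the fingers fully, or close them until they stop; strength is the grip in N (None keeps the last).
- ctrl.dwell(seconds).
- ctrl.ik(position, orientation): joint angles nearest the present ones, or None.
- viewer.grab_frame(name): name is "scene" or "side" or "wrist"; returns the picture (480x640x3 uint8, red, green, blue); there is no depth.
- viewer.camera_info(name): a dict with "fx", "fy", "cx", "cy" (pixels), "pose" (4x4, takes a point from camera to world coordinates); the wrist camera has in their place "hand_eye" (4x4, takes a point from camera to tool coordinates, whose origin is the TCP and whose axes are the tool frame's). Camera axes: x right, y down, z forward; pixel columns grow to the right and rows downward; lengths in m; the calibration is good to about 2 mm. A picture is of the moment at which its call begins: read the wrist's pose just before it. camera_info takes no time and is no camera call.
A pose or a line that the arm cannot do raises ctrl.MotionError and nothing moves.
- ctrl.hand_in(): hands the job in, once; it reports no verdict.
Readings, each from a call of its own:
- ctrl.read_clock(): time.
- ctrl.read_joints(): joint angles.
- ctrl.read_qd(): joint speeds.
- ctrl.read_tau(): joint torques, N m.
- ctrl.read_position(): TCP position.
- ctrl.read_tool_rot(): TCP orientation.
- ctrl.read_wrist_force(): force on the tool from outside, world axes, zero at the start.
- ctrl.read_torque(): the same for the moment, N m.
- ctrl.read_gripper_width(): opening from 0.0 (shut) to 1.0 (fully open).
Only numpy, scipy, OpenCV 4.12 (cv2) and the standard library are available. Lean on these libraries where they do the work, as an engineer would, in place of code of your own. Each camera call takes 0.05 s, during which the arm holds its last target. There are 200 camera calls.

## Working session

There is one attempt and no reset: what is moved stays moved. The work goes in short steps, each a Python script; the robot and the scene stay as the last script left them, time stands still between calls to the robot, and variables do not carry over. Pictures are saved under pics/ and viewed, about 8 in all and at most 12, crops included, and the job is handed in when it is done.

```bash
ls; mkdir -p pics
python3 - <<'E'
from station import ctrl, viewer
import cv2,numpy as np
np.set_printoptions(precision=4,suppress=True)
for n in("scene","side"):
    im=viewer.grab_frame(n); cv2.imwrite(f"pics/{n}0.png",im[:,:,::-1]); i=viewer.camera_info(n); print(n,i)
print(viewer.camera_info("wrist")); print(ctrl.read_tool_rot(),ctrl.read_clock(),ctrl.read_gripper_width())
E
```

```text
pics
scene {'fx': 513.3282619740315, 'fy': 513.3282619740315, 'cx': 321.5297570721788, 'cy': 242.76031058234747, 'pose': array([[ 0.3401,  0.7119, -0.6144,  1.3088],
       [ 0.9404, -0.2536,  0.2267, -0.2929],
       [ 0.0056, -0.6549, -0.7557,  1.0943],
       [ 0.    ,  0.    ,  0.    ,  1.    ]])}
side {'fx': 445.59943701890484, 'fy': 445.59943701890484, 'cx': 322.50016709957964, 'cy': 239.35206807944945, 'pose': array([[-0.6352, -0.4073,  0.6562, -0.2119],
       [-0.7722,  0.349 , -0.5309,  0.6698],
       [-0.0127, -0.844 , -0.5362,  0.8297],
       [ 0.    ,  0.    ,  0.    ,  1.    ]])}
{'fx': 427.42873017689453, 'fy': 427.42873017689453, 'cx': 317.248019061578, 'cy': 234.89899521675, 'hand_eye': array([[ 1.    , -0.    , -0.0003, -0.0007],
       [ 0.0003, -0.3158,  0.9488, -0.1425],
       [-0.0001, -0.9488, -0.3158,  0.0808],
       [ 0.    ,  0.    ,  0.    ,  1.    ]])}
[ 0.5809 -0.5799  0.4044 -0.4034] 0.1 0.9976325074204917
```

View pics/scene0.png

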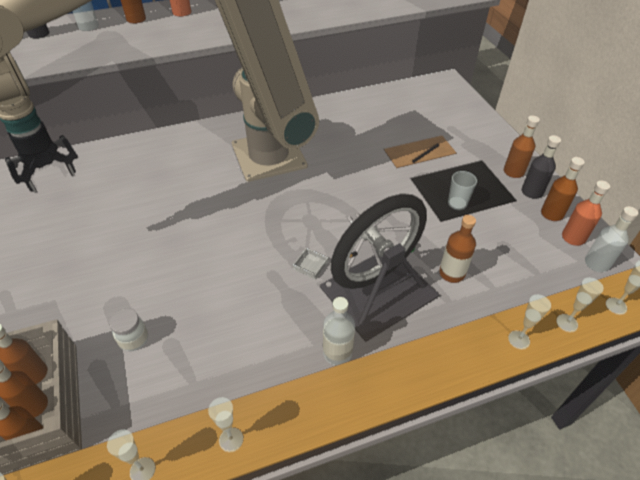

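View pics/side0.png

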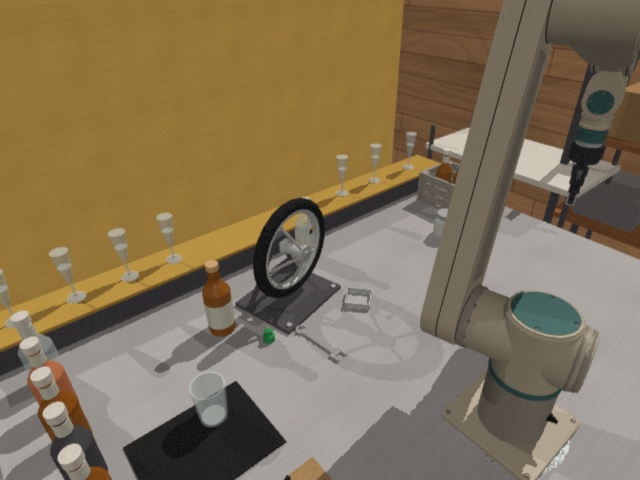

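Scene: wheel centred near (379,241), stand plate below. Side: wheel's front face near (290,247), plate corners near (237,300), (290,328), (340,291). Enlarging both.

Run:
```python
import cv2,numpy as np
a=cv2.imread("pics/side0.png")[185:345,220:380]; b=cv2.imread("pics/scene0.png")[185:345,310:450]
f=lambda x:cv2.resize(x,None,fx=600/160*1.0,fy=600/160,interpolation=cv2.INTER_CUBIC)
cv2.imwrite("pics/zs.png",f(a)); cv2.imwrite("pics/zc.png",f(b))
```

```text
(no output)
```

View pics/zs.png

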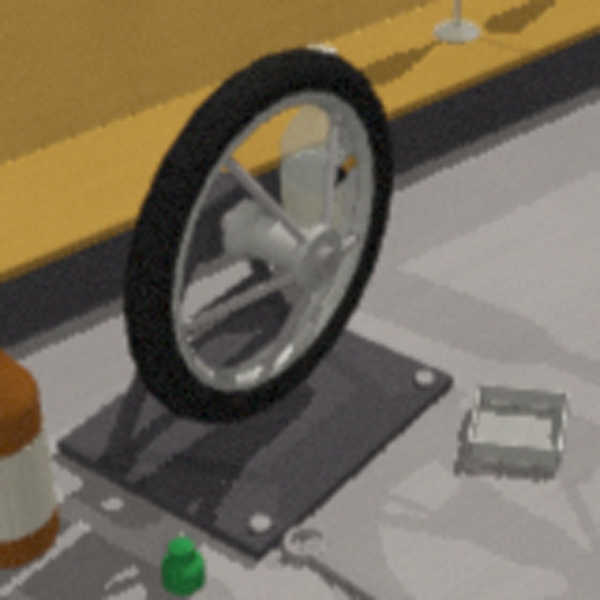

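View pics/zc.png

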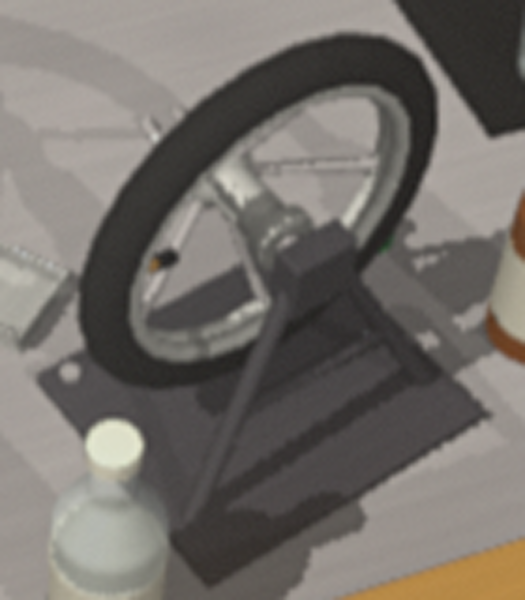

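Zooms: valve (black cap, brass foot) at scene zoom (165,260) and side zoom (345,170), i.e. on the right about 2–3 o'clock as seen by the robot; plate corners are visible in both. Computing.

```bash
cat > h.py <<'E'
import numpy as np,cv2
from station import ctrl,viewer
from scipy.spatial.transform import Rotation as R
np.set_printoptions(precision=4,suppress=True)
def ray(n,u,v,P=None):
    i=viewer.camera_info(n); P=i["pose"] if P is None else P
    d=P[:3,:3]@np.array([(u-i["cx"])/i["fx"],(v-i["cy"])/i["fy"],1]); return P[:3,3],d
def onplane(n,u,v,p0,nrm,P=None):
    o,d=ray(n,u,v,P); return o+d*(np.dot(p0-o,nrm)/np.dot(d,nrm))
def tri(r1,r2):
    A=np.c_[r1[1],-r2[1]]; s=np.linalg.lstsq(A,r2[0]-r1[0],rcond=None)[0]
    a,b=r1[0]+s[0]*r1[1],r2[0]+s[1]*r2[1]; return (a+b)/2,np.linalg.norm(a-b)
E
python3 - <<'E'
from h import *
s=lambda x,y:(220+x/3.75,185+y/3.75); c=lambda x,y:(310+x/3.75,185+y/3.75)
top=np.array([0,0,.012]);z=np.array([0,0,1.])
for p in[(60,440),(262,542),(452,374)]: print("side",onplane("side",*s(*p),top,z))
for p in[(38,376),(490,410),(208,580)]: print("scene",onplane("scene",*c(*p),top,z))
print("bolts",onplane("side",*s(424,377),top,z),onplane("side",*s(260,522),top,z),onplane("scene",*c(70,371),top,z))
print("valve cap",tri(ray("scene",*c(167,259)),ray("side",*s(345,172))))
for n,p in [("wrench end",s(305,540)),("cap",s(183,590)),("dish a",s(465,470)),("dish b",s(560,470)),("dish c",s(565,395)),("dark",s(10,560))]: print(n,onplane("side",*p,0*z,z))
E
```

```text
side [0.692  0.2545 0.012 ]
side [0.5063 0.2023 0.012 ]
side [ 0.5615 -0.0217  0.012 ]
scene [ 0.5653 -0.0215  0.012 ]
scene [0.6965 0.2606 0.012 ]
scene [0.7535 0.0264 0.012 ]
bolts [ 0.5729 -0.0025  0.012 ] [0.5234 0.1917 0.012 ] [0.5687 0.001  0.012 ]
valve cap (array([0.627 , 0.0343, 0.1888]), np.float64(0.010093184549030715))
wrench end [0.4989 0.1711 0.    ]
cap [0.5141 0.2637 0.    ]
dish a [0.481  0.0363 0.    ]
dish b [ 0.4357 -0.0173  0.    ]
dish c [ 0.4958 -0.0818  0.    ]
dark [0.6159 0.34   0.    ]
```

```bash
cat >> h.py <<'E'
hub=np.array([.610,.111,.175]); yaw=np.arctan2(.057,.224)
xs=np.array([np.cos(yaw),np.sin(yaw),0]); rt=np.array([np.sin(yaw),-np.cos(yaw),0]); up=np.array([0,0,1.])
def quat(roll=0):  # tool y along xs, tool z up, tool x right; roll about xs
    M=R.from_matrix(np.c_[rt,xs,up])*R.from_euler('y',roll); q=M.as_quat(); return np.r_[q[3],q[:3]]
def pt(ang,r,front,h=None): # ang deg clockwise from top
    a=np.radians(ang); return (hub if h is None else h)+r*(np.sin(a)*rt+np.cos(a)*up)-front*xs
E
python3 - <<'E'
from h import *
print(np.degrees(yaw))
for f in (.3,.25,.2): 
  for dz in (.05,0.1): print("view",f,dz,[ctrl.ik(hub-f*xs+dz*up,quat(k)) for k in (0,np.pi)])
for roll in (0,np.pi/2,-np.pi/2,np.pi):
  print("roll",roll,[(a,f) for f in(.1,.01) for a in range(0,331,30) if ctrl.ik(pt(a,.065,f),quat(roll)) is None])
E
```

```text
14.27672801380265
view 0.3 0.05 [None, None]
view 0.3 0.1 [None, None]
view 0.25 0.05 [None, None]
view 0.25 0.1 [None, None]
view 0.2 0.05 [None, None]
view 0.2 0.1 [None, None]
roll 0 [(0, 0.1), (30, 0.1), (60, 0.1), (90, 0.1), (120, 0.1), (150, 0.1), (180, 0.1), (210, 0.1), (240, 0.1), (270, 0.1), (300, 0.1), (330, 0.1), (0, 0.01), (30, 0.01), (60, 0.01), (90, 0.01), (120, 0.01), (150, 0.01), (180, 0.01), (210, 0.01), (240, 0.01), (270, 0.01), (300, 0.01), (330, 0.01)]
roll 1.5707963267948966 [(0, 0.1), (30, 0.1), (60, 0.1), (90, 0.1), (120, 0.1), (150, 0.1), (180, 0.1), (210, 0.1), (240, 0.1), (270, 0.1), (300, 0.1), (330, 0.1), (0, 0.01), (30, 0.01), (60, 0.01), (90, 0.01), (120, 0.01), (150, 0.01), (180, 0.01), (210, 0.01), (240, 0.01), (270, 0.01), (300, 0.01), (330, 0.01)]
roll -1.5707963267948966 [(0, 0.1), (30, 0.1), (60, 0.1), (90, 0.1), (120, 0.1), (150, 0.1), (180, 0.1), (210, 0.1), (240, 0.1), (270, 0.1), (300, 0.1), (330, 0.1), (0, 0.01), (30, 0.01), (60, 0.01), (90, 0.01), (120, 0.01), (150, 0.01), (180, 0.01), (210, 0.01), (240, 0.01), (270, 0.01), (300, 0.01), (330, 0.01)]
roll 3.141592653589793 [(0, 0.1), (30, 0.1), (60, 0.1), (90, 0.1), (120, 0.1), (150, 0.1), (180, 0.1), (210, 0.1), (240, 0.1), (270, 0.1), (300, 0.1), (330, 0.1), (0, 0.01), (30, 0.01), (60, 0.01), (90, 0.01), (120, 0.01), (150, 0.01), (180, 0.01), (210, 0.01), (240, 0.01), (270, 0.01), (300, 0.01), (330, 0.01)]
```

```bash
cat >> h.py <<'E'
def tq(tilt,az=0,roll=0): # degrees; pointing down by tilt, azimuth az left of xs
    y=np.cos(np.radians(tilt))*(np.cos(np.radians(az))*xs-np.sin(np.radians(az))*rt)-np.sin(np.radians(tilt))*up
    x=np.cross(y,up);x/=np.linalg.norm(x);z=np.cross(x,y)
    q=(R.from_matrix(np.c_[x,y,z])*R.from_euler('y',roll,degrees=True)).as_quat(); return np.r_[q[3],q[:3]]
E
python3 - <<'E'
from h import *
A=range(0,360,30)
for t in (20,30,40,50,60,75):
 for az in (-30,0,30):
  for roll in (0,90,-90,180):
   s=''.join('.' if ctrl.ik(pt(a,.065,.01),tq(t,az,roll)) is None else 'O' for a in A)
   s2=''.join('.' if ctrl.ik(pt(a,.065,.12),tq(t,az,roll)) is None else 'O' for a in A)
   if 'O' in s+s2: print(t,az,roll,s,s2)
E
```

```text
20 -30 0 OOOOOOOOOOOO ............
20 -30 90 OOOOOOOOOOOO ............
20 -30 -90 OOOOOOOOOOOO ............
20 -30 180 OOOOOOOOOOOO ............
20 0 0 OO.......... ............
20 0 90 OO.......... ............
20 0 -90 OO.......... ............
20 0 180 OO.......... ............
20 30 0 OOOOOOOOOOOO OOOOOO.....O
20 30 90 OOOOOOOOOOOO OOOOOO.....O
20 30 -90 OOOOOOOOOOOO OOOOOO.....O
20 30 180 OOOOOOOOOOOO OOOOOO.....O
30 -30 0 OOOOOOOOOOOO OO.......OOO
30 -30 90 OOOOOOOOOOOO OO.......OOO
30 -30 -90 OOOOOOOOOOOO OO.......OOO
30 -30 180 OOOOOOOOOOOO OO.......OOO
30 0 0 OOOOOOOOOOOO ............
30 0 90 OOOOOOOOOOOO ............
30 0 -90 OOOOOOOOOOOO ............
30 0 180 OOOOOOOOOOOO ............
30 30 0 OOOOOOOOOOOO OOOOOOOO.OOO
30 30 90 OOOOOOOOOOOO OOOOOOOO.OOO
30 30 -90 OOOOOOOOOOOO OOOOOOOO.OOO
30 30 180 OOOOOOOOOOOO OOOOOOOO.OOO
40 -30 0 OOOOOOOOOOOO OOOOO..OOOOO
40 -30 90 OOOOOOOOOOOO OOOOO..OOOOO
40 -30 -90 OOOOOOOOOOOO OOOOO..OOOOO
40 -30 180 OOOOOOOOOOOO OOOOO..OOOOO
40 0 0 OOOOOOOOOOOO OOOO.....OOO
40 0 90 OOOOOOOOOOOO OOOO.....OOO
40 0 -90 OOOOOOOOOOOO OOOO.....OOO
40 0 18
[... 737 characters left out ...]
60 0 0 OOOOOOOOOOOO OOOOOOOOOOOO
60 0 90 OOOOOOOOOOOO OOOOOOOOOOOO
60 0 -90 OOOOOOOOOOOO OOOOOOOOOOOO
60 0 180 OOOOOOOOOOOO OOOOOOOOOOOO
60 30 0 OOOOOOOOOOOO OOOOOOOOOOOO
60 30 90 OOOOOOOOOOOO OOOOOOOOOOOO
60 30 -90 OOOOOOOOOOOO OOOOOOOOOOOO
60 30 180 OOOOOOOOOOOO OOOOOOOOOOOO
75 -30 0 OOOOOOOOOOOO OOOOOOOOOOOO
75 -30 90 OOOOOOOOOOOO OOOOOOOOOOOO
75 -30 -90 OOOOOOOOOOOO OOOOOOOOOOOO
75 -30 180 OOOOOOOOOOOO OOOOOOOOOOOO
75 0 0 OOOOOOOOOOOO OOOOOOOOOOOO
75 0 90 OOOOOOOOOOOO OOOOOOOOOOOO
75 0 -90 OOOOOOOOOOOO OOOOOOOOOOOO
75 0 180 OOOOOOOOOOOO OOOOOOOOOOOO
75 30 0 OOOOOOOOOOOO OOOOOOOOOOOO
75 30 90 OOOOOOOOOOOO OOOOOOOOOOOO
75 30 -90 OOOOOOOOOOOO OOOOOOOOOOOO
75 30 180 OOOOOOOOOOOO OOOOOOOOOOOO
```

```bash
cat >> h.py <<'E'
def wristP():
    p=ctrl.read_position(); q=ctrl.read_tool_rot(); T=np.eye(4)
    T[:3,:3]=R.from_quat(np.r_[q[1:],q[0]]).as_matrix(); T[:3,3]=p; return T@viewer.camera_info("wrist")["hand_eye"]
def Rm(q): return R.from_quat(np.r_[q[1:],q[0]]).as_matrix()
E
python3 - <<'E'
from h import *
ctrl.grasp(20)
for t,az in((25,35),(30,30),(35,30),(40,30),(45,30)):
    q=tq(t,az);M=Rm(q); p=hub-.22*M[:,1]+.05*M[:,2]; j=ctrl.ik(p,q)
    print(t,az,j)
    if j is not None:
        ctrl.movep(p,q); break
P=wristP(); im=viewer.grab_frame("wrist"); cv2.imwrite("pics/w1.png",im[:,:,::-1]); np.save("w1.npy",P); print(P,ctrl.read_position(),ctrl.read_clock())
E
```

```text
25 35 [-0.7741 -0.0502 -0.5901  1.1657  1.1302  1.4219]
[[ 0.7574 -0.4487  0.4744  0.4316]
 [-0.6529 -0.5205  0.5502 -0.096 ]
 [ 0.     -0.7265 -0.6872  0.447 ]
 [ 0.      0.      0.      1.    ]] [ 0.494  -0.0248  0.3135] 3.1167
```

View pics/w1.png

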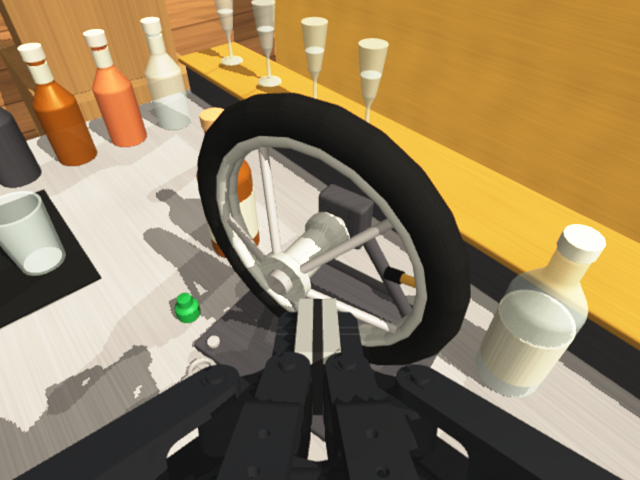

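Wrist view: valve cap tip (386,272), brass foot (415,284); spoke rim ends near (265,150) and (393,228); hub face centre about (279,282). The fingers are narrow at (318,300).

```bash
cat >> h.py <<'E'
def polar(n,u,v,front=0,P=None):
    p=onplane(n,u,v,hub-front*xs,xs,P)-hub; a,b=p@rt,p@up; return np.degrees(np.arctan2(a,b))%360,np.hypot(a,b)
E
python3 - <<'E'
from h import *
P=np.load("w1.npy")
for n,u,v,f in[("tip",386,272,0),("foot",415,284,0),("spk up end",265,150,.005),("spk r end",393,228,.005),("spk r mid",350,248,.021),("spk up mid",271,205,.021),("hubface",279,282,.056),("tyre top",262,96,-.00),("tyre right",468,265,0),("cb",None,0,0)]:
    if u: print(n,polar("wrist",u,v,f,P),onplane("wrist",u,v,hub-f*xs,xs,P)-hub)
E
```

```text
tip (np.float64(82.603533947043), np.float64(0.06941742886122396)) [ 0.017  -0.0667  0.0089]
foot (np.float64(83.23564370109959), np.float64(0.09512267635715875)) [ 0.0233 -0.0915  0.0112]
spk up end (np.float64(330.81129571054623), np.float64(0.09790676524975318)) [-0.0166  0.045   0.0855]
spk r end (np.float64(48.45272832733918), np.float64(0.09430134500481334)) [ 0.0126 -0.0696  0.0625]
spk r mid (np.float64(48.11482059073666), np.float64(0.06071710127936482)) [-0.0092 -0.049   0.0405]
spk up mid (np.float64(325.4078465694048), np.float64(0.05652245091133426)) [-0.0283  0.0259  0.0465]
hubface (np.float64(13.436698553212445), np.float64(0.004819954454032216)) [-0.054  -0.0149  0.0047]
tyre top (np.float64(338.6969217114622), np.float64(0.1380168420194241)) [-0.0124  0.0486  0.1286]
tyre right (np.float64(67.06634244838801), np.float64(0.13811777897174843)) [ 0.0314 -0.1233  0.0538]
```

```bash
cat >> h.py <<'E'
VT=(25,35)
def look(name):
    q=tq(*VT);M=Rm(q); ctrl.movep(hub-.22*M[:,1]+.05*M[:,2],q)
    P=wristP(); im=viewer.grab_frame("wrist"); cv2.imwrite(f"pics/{name}.png",im[:,:,::-1]); np.save(name+".npy",P); print(name,"t",ctrl.read_clock())
def stroke(a0,a1,t=(30,30),r=.065,front=.010,feed=.06,back=.10,step=10):
    q=tq(*t); y=Rm(q)[:,1]; A=np.linspace(a0,a1,max(2,int(np.ceil(abs(a1-a0)/step))+1))
    bad=[a for a in A for o in(0,back) if ctrl.ik(pt(a,r,front)-o*y,q) is None and (o==0 or a in(A[0],A[-1]))]
    if bad: print("bad",bad); return
    ctrl.movep(pt(a0,r,front)-back*y,q)
    if ctrl.movel(pt(a0,r,front),feed=.1,stop_force=8): print("hit on entry",ctrl.read_wrist_force()); ctrl.movel(pt(a0,r,front)-back*y); return
    f0=np.array(ctrl.read_wrist_force()); F=[]
    for a in A[1:]:
        hit=ctrl.movel(pt(a,r,front),feed=feed,stop_force=25); F.append(np.array(ctrl.read_wrist_force())-f0)
        if hit: print("stop at",a,F[-1]); break
    print(np.c_[A[1:len(F)+1],np.array(F)].round(1))
    ae=a-3; ctrl.movel(pt(ae,r,front),feed=.05); ctrl.movel(pt(ae,r,front)-back*y,feed=.15)
E
python3 - <<'E'
from h import *
stroke(7,130); look("w2")
E
```

```text
[[ 16.5   0.1  -0.1   0.8]
 [ 25.9   0.4   0.2   0.9]
 [ 35.4  -0.6  -0.3   0.8]
 [ 44.8   0.1   0.7   1.4]
 [ 54.3   1.5  -0.5   0.3]
 [ 63.8   0.8   0.8   0.2]
 [ 73.2   1.    1.5   1.4]
 [ 82.7   1.8   1.5   0.8]
 [ 92.2   3.4   0.6   1.7]
 [101.6   3.6   1.5   1.2]
 [111.1   2.3   0.1   1.5]
 [120.5   2.5  -0.5   1.1]
 [130.    1.5  -1.4   1.6]]
w2 t 11.0083
```

View pics/w2.png

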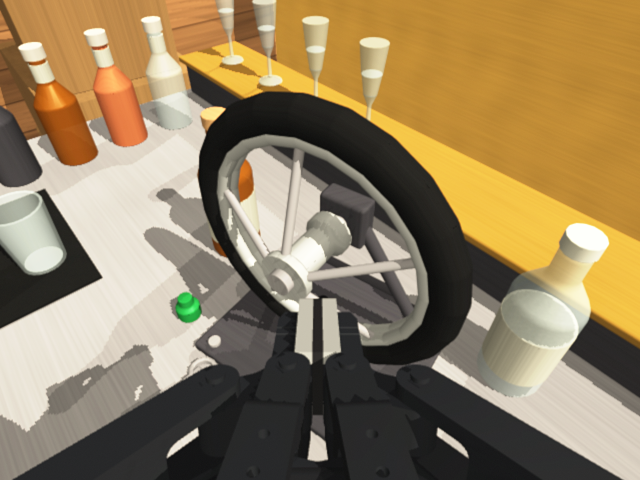

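The wheel turned; spoke rim ends now near (298,150), (412,265), (226,190); the valve is hidden at the bottom.

Run:
```python
from h import *
P=np.load("w2.npy")
for u,v in [(298,150),(412,265),(226,190)]: print(polar("wrist",u,v,.006,P))
P=np.load("w1.npy")
for u,v in [(265,150),(393,228)]: print(polar("wrist",u,v,.006,P))
```

```text
(np.float64(351.19139514757046), np.float64(0.09784396141780868))
(np.float64(68.84783249879528), np.float64(0.09549085847819305))
(np.float64(280.76739902837835), np.float64(0.1064202394691689))
(np.float64(331.52907321137377), np.float64(0.09820314135184587))
(np.float64(48.178714777710695), np.float64(0.0952309706445366))
```

```bash
cat > fit.py <<'E'
from h import *
import h
from scipy.optimize import least_squares
h0=hub.copy()
P1,P2=np.load("w1.npy"),np.load("w2.npy")
obs=[(P2,298,150,.006,.103,0,0),(P2,412,265,.006,.103,0,72),(P2,226,190,.006,.103,0,-72),(P1,265,150,.006,.103,1,-108),(P1,393,228,.006,.103,1,-36),(P1,386,272,0,.072,1,0),(P1,415,284,0,.102,1,0)]
def f(x):
    h.hub=h0+x[0]*xs+x[1]*rt; o=[]
    for P,u,v,fr,r,k,d in obs:
        a,rr=polar("wrist",u,v,fr,P); o+=[(rr-r)*1e3,((a-d-x[2+k]+180)%360-180)*r*17.45]
    return o
s=least_squares(f,[0,0,351,82]); print(s.x,np.round(s.fun,1)); h.hub=h0+s.x[0]*xs+s.x[1]*rt; print(h.hub, s.x[2]-s.x[3]+180)
E
python3 fit.py
```

```text
[ -0.0036  -0.0023 355.2051  82.3875] [-2.9 -1.5 -2.9  0.4 -2.2  1.1 -4.6  1.6 -2.7  3.1  1.8 -3.4 -3.  -2.4]
[0.6059 0.1123 0.175 ] 452.8175823799611
```

```bash
sed -i 's/^hub=np.array.*; yaw/hub=np.array([.606,.1123,.175]); yaw/' h.py
python3 - <<'E'
from h import *
stroke(320,490,front=.008); look("w3")
E
```

```text
[[330.   -1.4   0.8  -0.5]
 [340.   -3.4   1.1  -0.3]
 [350.   -1.1   1.2  -0.6]
 [360.   -1.7   0.7   0.4]
 [370.   -1.8   1.6   0.3]
 [380.   -1.2   1.7  -0.2]
 [390.   -0.4   0.3  -0. ]
 [400.   -1.6   0.2  -0.1]
 [410.   -0.5  -0.4   0.5]
 [420.   -1.1  -0.1  -0.1]
 [430.   -0.    1.3   0.1]
 [440.    1.    0.8   1.4]
 [450.    1.6   1.3   1.2]
 [460.    1.3   0.2   1.1]
 [470.    1.5  -0.1   1.8]
 [480.    1.5  -0.4   0.7]
 [490.    0.3  -0.8   0.7]]
w3 t 20.625
```

View pics/w3.png

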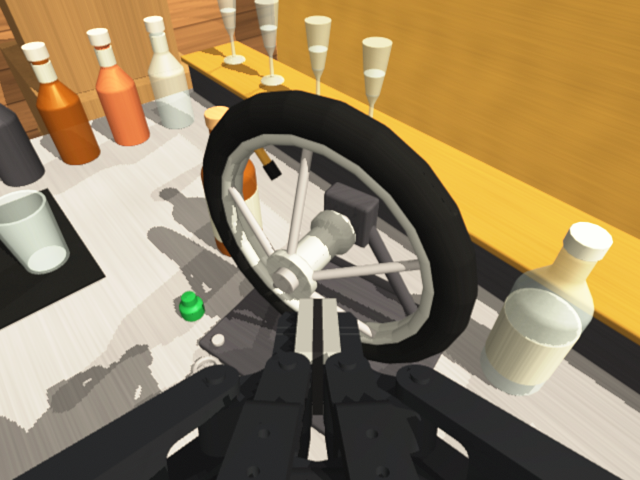

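Valve now upper left: cap tip (277,176), foot (262,150); spoke ends (307,152), (418,264).

Run:
```python
from h import *
P=np.load("w3.npy")
for n,u,v,f in[("tip",277,176,0),("foot",262,150,0),("s",307,152,.006),("s2",418,264,.006)]: print(n,polar("wrist",u,v,f,P))
stroke(31,94,front=.008,step=8); look("w4")
```

```text
tip (np.float64(323.21469143040247), np.float64(0.07225665100961706))
foot (np.float64(323.71915333104175), np.float64(0.09713969915268554))
s (np.float64(356.1707444411353), np.float64(0.09825957000125451))
s2 (np.float64(67.71557461559469), np.float64(0.10087850010774252))
[[38.9  1.  -0.7 -0.4]
 [46.8 -1.6 -0.4 -0.3]
 [54.6  0.3 -0.5  0.2]
 [62.5  0.5  0.8 -0.7]
 [70.4  0.4  0.9  0.6]
 [78.2  1.7  0.9  0.2]
 [86.1  1.5  1.   1.8]
 [94.   2.5  0.9  2.5]]
w4 t 26.5417
```

View pics/w4.png

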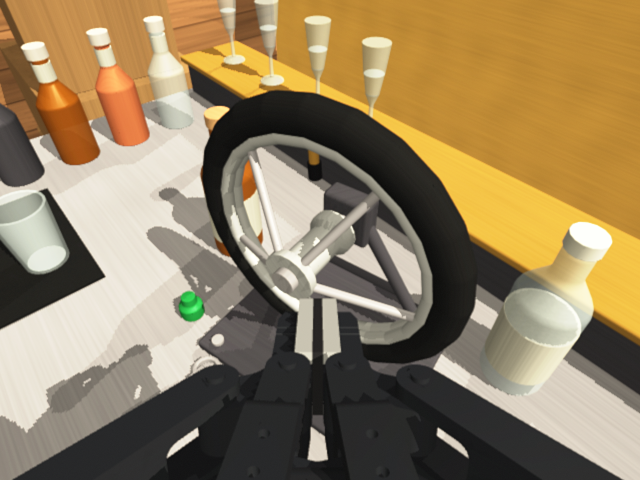

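Valve tip (316,178), foot (313,151), near the top; spoke ends about (253,153) and (377,197).

Run:
```python
from h import *
P=np.load("w4.npy")
for n,u,v,f in[("tip",316,178,0),("foot",313,151,0),("s",253,153,.006),("s2",377,197,.006),("s3",413,317,.006),("hubface",285,277,.056)]: print(n,polar("wrist",u,v,f,P))
i=viewer.camera_info("wrist")
for a in(-6,0,6):
  for r in(.072,.102):
    c=P[:3,:3].T@(pt(a,r,0)-P[:3,3]); print(a,r,i["fx"]*c[0]/c[2]+i["cx"],i["fy"]*c[1]/c[2]+i["cy"])
im=viewer.grab_frame("scene")[170:350,300:460,::-1]; cv2.imwrite("pics/sc2.png",cv2.resize(im,None,fx=3.33,fy=3.33,interpolation=cv2.INTER_CUBIC))
```

```text
tip (np.float64(358.08232696536777), np.float64(0.07280647718884121))
foot (np.float64(356.97596998356136), np.float64(0.0965362255855801))
s (np.float64(321.1925130509584), np.float64(0.0988136835807741))
s2 (np.float64(33.04970440187995), np.float64(0.09956168826994119))
s3 (np.float64(102.64505852388645), np.float64(0.10226929944632328))
hubface (np.float64(25.939466407094052), np.float64(0.015309458181825523))
-6 0.072 310.74374576856326 177.0222961866233
-6 0.102 306.86487945138697 142.85796512616918
0 0.072 318.5470272445074 179.85162615798203
0 0.102 318.58585898005407 146.6039542806189
6 0.072 326.4969564959203 183.56193584306513
6 0.102 330.6414966650134 151.79454208823358
```

View pics/sc2.png

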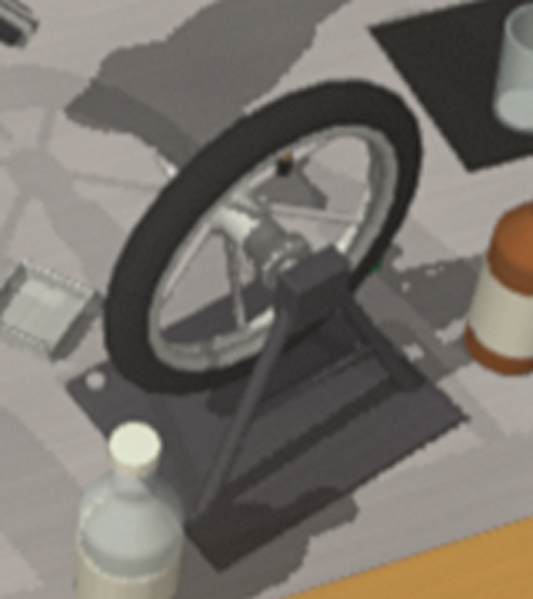

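Run:
```python
import cv2
im=cv2.imread("pics/w4.png")[135:195,280:350]
cv2.imwrite("pics/w4z.png",cv2.resize(im,None,fx=10,fy=10,interpolation=cv2.INTER_NEAREST))
```

```text
(no output)
```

View pics/w4z.png

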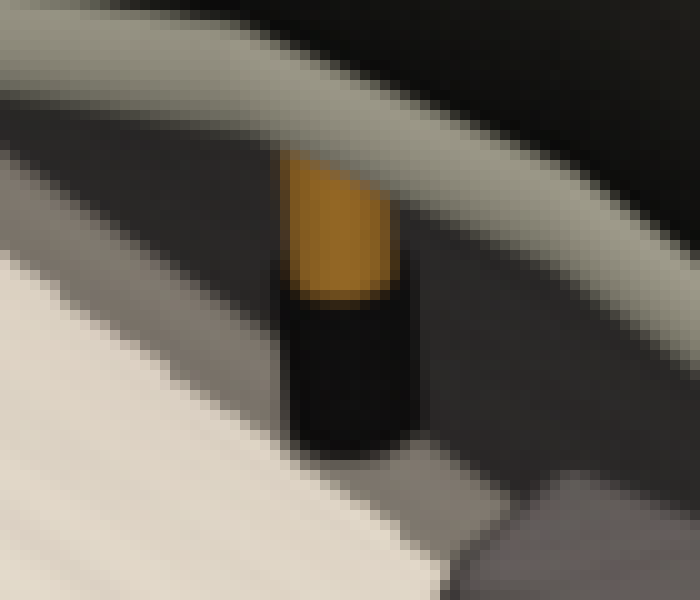

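Zoom: stem axis runs from (313.7,154) to (315.2,178), so the wheel reads about −3°. A small 3° nudge will centre it.

Run:
```python
from h import *
stroke(69,97,front=.008,step=10,feed=.04); look("w5")
im=cv2.imread("pics/w5.png")[135:195,280:350]
cv2.imwrite("pics/w5z.png",cv2.resize(im,None,fx=10,fy=10,interpolation=cv2.INTER_NEAREST))
```

```text
[[78.3 -0.5  0.  -0.8]
 [87.7  0.7  0.1  1.1]
 [97.   1.   1.   2. ]]
w5 t 31.3417
```

View pics/w5z.png

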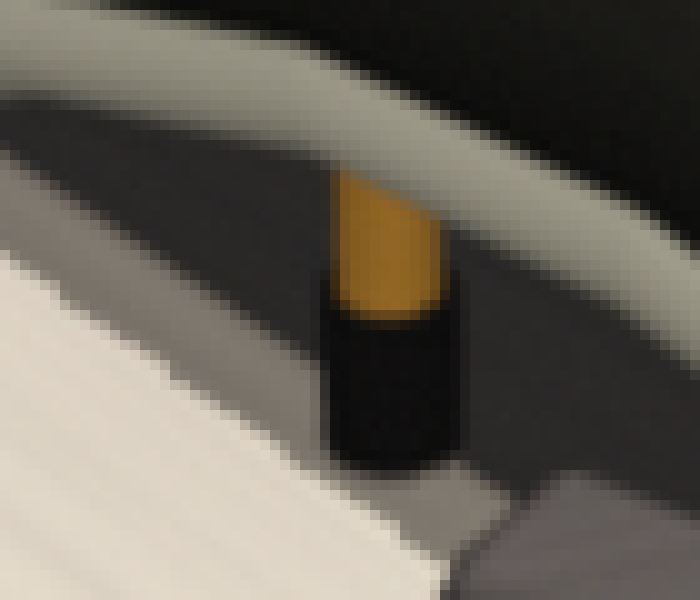

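```bash
python3 -c "
from station import ctrl
ctrl.dwell(.5); ctrl.hand_in()"
```

```text
the job is handed in; nothing more can be done
```

I turned the wheel clockwise about 278° to bring the valve stem to the top, then took the hand away and handed the job in about 32 s into the 58 s. I used four slow pushes with the closed fingertips, each behind a spoke. The reported wrist forces stayed under about 4 N, and no stop triggered.

**Valve position:** the last wrist view puts the stem within about 2° of twelve o'clock, against the 6° allowed. The tip's position reads about +0.8° and the stem's tilt in the picture about −1.9°, which is within pixel accuracy.

**Disagreements on the way:**
- My first hub estimate was about 4 mm off, and I corrected it before the second push.
- Before the last nudge most readings put the valve about 2° to 3° short, but one spoke read 5° short. That is why I nudged it 3° further.

**Stand and loose things:** in the last full camera pictures, taken before that nudge, the stand and the things around it looked unmoved. I checked this by eye and did not measure it, and I viewed only the stem afterwards.

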